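# Offer a carved duck up to its plinth

### The job

First lay the flat wooden plate on top of the plinth block of the same outline (the block beside the rack of gouges, across from the duck), edges flush all round, and let go of it. Then pick up the carved duck, carry it over the rack, and stop with it hovering level about 15 mm above the plate, centred on it and lengthwise with it (head either way), not touching it, so that the carver can mark its outline. Finish while still holding the duck there; never let it touch the plate, do not bump the rack, and leave the other things on the bench where they are.

Things in the scene. Friction and masses are not known exactly. Their poses are not given: they have to be found in the camera images.
- block: Plinth block of dark wood, fixed to the bench: 130 (x) x 56 (y) x 40 mm high. Origin: centre of its underside, at bench height; x along its length, z up. It stands on one side of the rack, the duck on the other; which side varies.
- plate: Loose flat wooden plate, 130 (x) x 56 (y) x 12 mm thick, 65 g, lying flat on the bench nearer the robot, left or right; same footprint as the block. Origin: centre of its underside; x along its length, z up. Can be gripped across its 56 mm width.
- duck: Loose unpainted pale wood duck, about 0.2 kg, on its flat underside. Origin: underside, mid-body; x along its length to the head, z up. Body 136 mm long, 50 mm wide; flat upright flanks 50 mm high from x = -45 to +45 mm (grip across these, along y), rounded back 62 mm high. Neck and head at x = +30 to +72 mm, 88 mm high; bill to x = +96, tail to x = -95 mm.
- rack: Plywood rack fixed to the bench between duck and block: a bar 260 (x) x 45 (y) x 50 mm high with six upright gouge handles in a row, the tallest 140 mm above the bench. Origin: centre of its underside; x along its length, pointing roughly away from the robot.
- sander: Bystander: cork sanding block 100 x 60 x 34 mm, on the bench nearer the robot, on the other side from the plate. Origin: centre of underside.
- tape: Bystander: tape measure 70 x 35 x 62 mm, on the far side, left of the far end of the rack. Origin: centre of underside.
- varnish: Bystander: amber glass jar with a steel cap, 68 mm across and 85 mm high, on the far side, right of the far end of the rack. Origin: centre of underside.
- offcut: Bystander: round wood offcut standing like a puck, 64 mm across and 45 mm high, between the robot and the near end of the rack. Origin: centre of underside.
There are look-alikes about, which are no part of the job. There is more than one size of the plate; the one meant has the size given above.

How it is judged:
By the outcome, as a careful person would: the job done as asked, in the order asked, and still so for the second after the job is handed in, while the arm keeps its last pose, push and grip.
It also fails if it takes over 72 s, if anything falls off the work surface, if the arm or the gripper's body presses on something with over 40 N, if the wrist force passes 120 N, or if a joint passes its speed limit or range.

### The arm

A 6-joint arm with a two-finger parallel gripper is mounted at the origin on the work surface. World frame = base frame: x ahead of the robot, y to its left, z up, the work surface at z = 0. Lengths are in m, angles in rad, forces in N, time in s.
With the tool pointing down it reaches from about 0.25 to 0.725 m from the base axis. Payload 4 kg.
Tool frame: the origin (TCP) lies on the centre line of the jaws, within the pads' length; the fingertips stand 22 mm ahead of it and the grasp point (between the pads) lies 3 mm ahead of it (bot.tip_reach is the distance from the TCP to the fingertips, in m); z points along the fingers, y is the line along which they close (so a half turn about z gives the same grasp; the last joint's range is limited). The gripper opens to 85 mm and grips with 20 to 120 N. Pads are 22 mm wide; open, the fingers measure 114 mm over their backs; the gripper's body (76 mm by 85 mm) begins 54 mm behind the grasp point. The pads swing forward as they close: fully open they stand 13 mm farther back than shut.
Start: joints at [1.133, 0.241, 0.005, 1.335, 0, 1.571], TCP at [0.212, 0.453, 0.222] pointing down, gripper open.
Joint ranges: [-2.72, 2.72], [-1.05, 1.87], [-1.09, 1.28], [-1.99, 2.15], [-1.42, 1.44], [-3.14, 3.14]. Speed limits (rad/s): [2.79, 2.79, 3.14, 3.14, 3.14, 3.14].

### API

Orientations are given as a unit quaternion [x, y, z, w].
In Python, from workcell import bot gives the robot as it stands. The module is installed in compiled form; this text tells all that it offers.
- The arm moves only by the tool apply_moves, never from a script. Its argument "commands" is a list of rows, each a list of 4 numbers: the shift along the tool's x, y, z scaled (see below), then the turn about the tool's z scaled (see below). In form: [[tx, ty, tz, roll], ...]. A call has exactly 5 rows; each row shifts and turns the commanded pose from where the row before left it, along the tool's axes as they then stand; what a row does not reach is not made up. The controller multiplies each number of a shift by 20 mm and each number of a turn by 60 degrees. A row lasts 1/12 s, in which the tool goes at most 41.7 mm and 7.16 degrees, less where a joint would pass 70% of its speed; a pose out of reach is approached as far as the arm can. A call with a number of a shift or a turn outside -1 to 1 is refused whole. A call with a gripper value outside its range is refused whole. "claw" is the closure, from 0 (fully open) to 1 (shut), set as the call begins (left out, the last holds). The fingers move at their own pace and stop on an object; the grip force is fixed at half the most. Time passes only in rows, so rows that do not move let the fingers close, or fill a call up. It gives the time, the measured TCP pose, the force, the opening and the grip force at its end, in the units of the state.
- bot.get_obs(): the state, without advancing time (a new reading comes with each control period).
- bot.camera(name): name is "scene" or "top"; returns a dict with "image" (384x512x3 uint8, blue, green, red), "camera_matrix" (3x3 intrinsics, pixels), "R" (3x3) and "t" (3): a world point X has camera coordinates R X + t. Camera axes: x right, y down, z forward; pixel columns grow to the right and rows downward; lengths in m; the calibration is good to about 2 mm. A picture is of the moment at which its call begins. There is no depth.
- bot.job_done(): hands the job in; it is judged then, once.
The state is a dict: "clock": time; "joint_pos": joint angles; "joint_vel": joint speeds; "tau": joint torques, N m; "eef_pos": TCP position; "tool_rot": TCP orientation; "ft_force": force on the tool from outside, world axes, zero at the start; "ft_torque": the same for the moment, N m; "grip_width": finger opening in m; "grasp_force": force on a finger pad.
Only numpy, scipy, OpenCV 4.12 (cv2) and the standard library are available. Lean on these libraries where they do the work, as an engineer would, in place of code of your own. Each camera call takes 0.05 s, during which the arm holds its last target. There are 200 camera calls.

## Working session

There is one attempt and no reset: what is moved stays moved. The work goes in short steps, Python scripts to look and compute and a tool call to move; the robot and the scene stay as the last step left them, time stands still between calls to the robot, and variables do not carry over. Pictures are saved under pics/ and viewed, at most 10 in all, crops included, and the job is handed in when it is done.

Besides the shell and the picture viewer there is one more tool, called after "Request:" as name(argument=value, ...), one argument or row to a line, values as JSON. apply_moves: Moves the arm, as the interface text tells. Shifts and turns lie within -1 to 1; 1 stands for 20 mm of shift or 60 degrees of turn. Its arguments: {"type":"object","properties":{"commands":{"type":"array","items":{"type":"array","items":{"type":"number","minimum":-1,"maximum":1}}},"claw":{"type":"number"}},"required":["commands"]}

```bash
mkdir -p pics
cat > h.py <<'E'
import numpy as np, cv2
from workcell import bot
def ray(c,u,v,z):
    K,R,t=[np.array(c[k]) for k in("camera_matrix","R","t")]
    d=R.T@np.linalg.inv(K)@np.array([u,v,1.]); o=-R.T@t
    return o+d*(z-o[2])/d[2]
def proj(c,P):
    K,R,t=[np.array(c[k]) for k in("camera_matrix","R","t")]
    p=(K@(R@np.atleast_2d(P).T+t.reshape(3,1))).T
    return p[:,:2]/p[:,2:]
E
python3 - <<'E'
from h import *
for n in("scene","top"):
    c=bot.camera(n); cv2.imwrite(f"pics/{n}0.png",c["image"]); np.savez(f"{n}0.npz",**c)
    print(n,-np.array(c["R"]).T@c["t"])
print(bot.get_obs())
E
```

```text
scene [0.890059  0.4089125 0.7822932]
top [0.36261896 0.00579096 1.33280761]
{'clock': 0.1, 'joint_pos': array([ 1.13300930e+00,  2.41295453e-01,  3.86888191e-03,  1.33519319e+00,
       -1.46009040e-05,  1.57080297e+00]), 'joint_vel': array([-0.00031017, -0.00151461,  0.00366761, -0.0013521 ,  0.00112806,
        0.00050672]), 'tau': array([ 3.52917141e-04, -3.73140335e+01,  2.53010255e+01,  1.08608257e-02,
       -4.12210647e-05,  9.81089642e-06]), 'eef_pos': array([0.21172856, 0.45232346, 0.22112685]), 'tool_rot': array([ 2.17152816e-01,  9.76137195e-01, -8.91550123e-04, -1.90850349e-04]), 'ft_force': array([-0.79102995, -0.17317113,  0.10191518]), 'ft_torque': array([ 0.00201621,  0.08405524, -0.04012609]), 'grasp_force': 0.0, 'grip_width': 0.08527730127266962}
```

View pics/scene0.png

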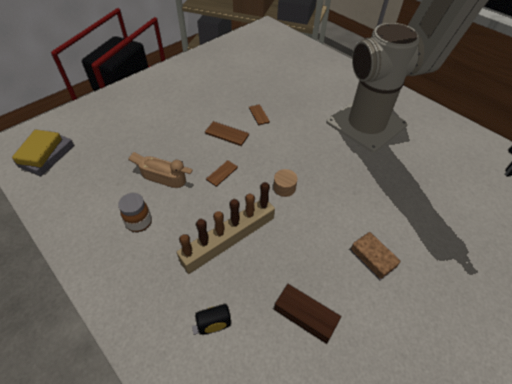

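View pics/top0.png

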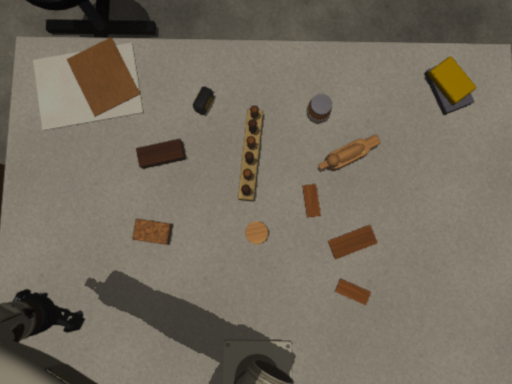

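The top view shows the dark block at about (160,153), the rack along (250,155) and the duck at (350,152), with its head probably at the lower left (333,160). Three plates could be taken for the right one: (312,200), (352,241) and (352,291). The brown sheet at (103,77) and the sander at (152,232) are also similar in colour. By size the middle one, (352,241), looks right; I'll measure all of them.

```bash
cat > m.py <<'E'
from h import *
c=bot.camera("top"); im=c["image"]; big=cv2.resize(im,None,fx=4,fy=4,interpolation=cv2.INTER_CUBIC)
hsv=cv2.cvtColor(big,cv2.COLOR_BGR2HSV)
def rect(box,z,mask):
    x0,y0,x1,y1=[4*b for b in box]
    m=np.zeros(mask.shape,np.uint8); m[y0:y1,x0:x1]=mask[y0:y1,x0:x1]
    k=max(cv2.findContours(m,0,cv2.CHAIN_APPROX_NONE)[0],key=cv2.contourArea)
    P=np.array([ray(c,(u+.5)/4-.5,(v+.5)/4-.5,z)[:2] for u,v in k[:,0]])
    r=cv2.minAreaRect((P*1000).astype(np.float32)); b=cv2.boxPoints(r)
    e=[b[1]-b[0],b[2]-b[1]]; l=max(e,key=np.linalg.norm)
    a=np.degrees(np.arctan2(l[1],l[0])); a=(a+90)%180-90
    return np.round(r[0],1),np.round(sorted(r[1]),1),round(float(a),1)
sat=((hsv[...,1]>95)*255).astype(np.uint8)
E
python3 - <<'E'
from m import *
for n,b,z in[("small1",(295,178,328,222),.006),("plate",(322,220,385,262),.012),("small2",(330,274,376,308),.006),("block",(130,132,192,172),.04),("rack",(230,98,270,205),.05),("duck",(310,130,385,175),.05)]:
    print(n,rect(b,z,sat))
P=hsv[4*241,4*352],hsv[4*153,4*160],hsv[4*200,4*400];print(P)
a=big[4*120:4*270,4*295:4*395]; s=cv2.imread("pics/scene0.png")[90:200,110:280]
b=big[4*90:4*210,4*130:4*270]
def f(x,h=560): return cv2.resize(x,(int(x.shape[1]*h/x.shape[0]),h))
cv2.imwrite("pics/crop1.png",np.hstack([f(a,500),f(s,270) if 0 else cv2.copyMakeBorder(f(s,270),0,230,0,0,0)])[:, :800])
E
```

```text
small1 (array([ 488.5, -147.4]), array([41.3, 94.1]), 8.6)
plate (array([ 372. , -263.8]), array([ 56.4, 130.7]), -68.2)
small2 (array([ 232.5, -264.8]), array([40.8, 94.7]), 67.6)
block (array([612.7, 286.5]), array([ 58.5, 130. ]), -77.1)
rack (array([617.5,  29. ]), array([ 45., 272.]), -4.9)
duck (array([ 619.3, -248.4]), array([ 52.2, 189.1]), -62.4)
(array([ 12, 179,  97], dtype=uint8), array([ 10, 139,  57], dtype=uint8), array([ 20,  39, 131], dtype=uint8))
```

View pics/crop1.png

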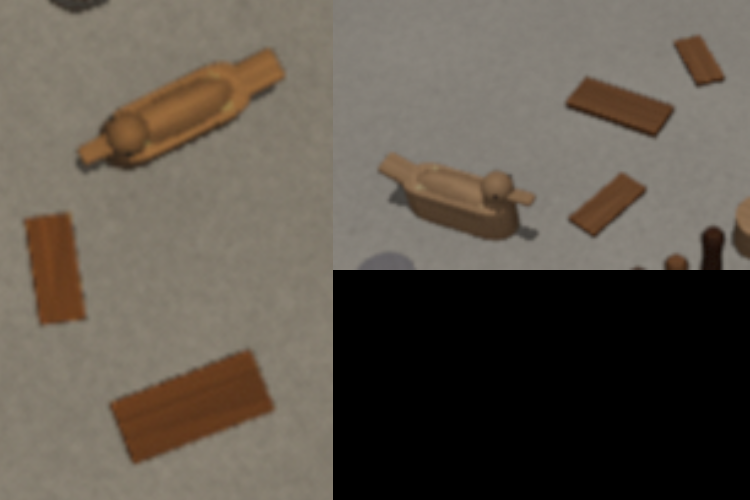

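The crop confirms the choice: the plate at (352,241) measures 130 x 56 mm and the other two 94 x 41 mm. The duck's head points to the lower left, towards the rack. Next I'll refine the block and duck with tighter looks.

Run:
```python
from h import *
print(bot.tip_reach)
t=dict(np.load("top0.npz"));s=dict(np.load("scene0.npz"))
def crop(c,x0,y0,x1,y1,k):
    return cv2.convertScaleAbs(cv2.resize(c["image"][y0:y1,x0:x1],None,fx=k,fy=k,interpolation=cv2.INTER_CUBIC),alpha=2)
A=crop(t,130,130,193,176,6);B=crop(s,268,280,344,344,5)
C=crop(s,120,145,196,193,5);D=crop(t,315,130,383,178,5.5)
def pad(x): return cv2.copyMakeBorder(x,0,300-min(300,x.shape[0]),0,390-min(390,x.shape[1]),0)[:300,:390] if 1 else x
cv2.imwrite("pics/crop2.png",np.vstack([np.hstack([pad(A),pad(B)]),np.hstack([pad(D),pad(C)])]))
```

```text
0.022
```

View pics/crop2.png

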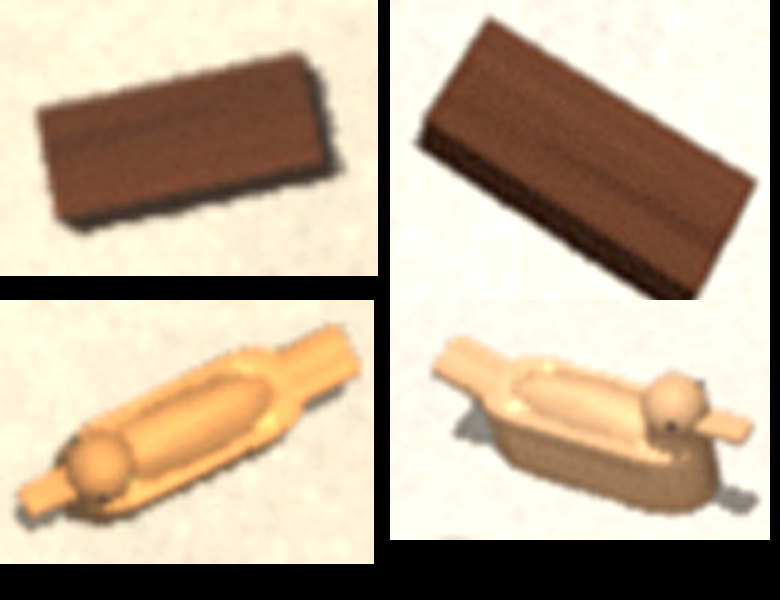

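Run:
```python
from h import *
t=dict(np.load("top0.npz"));s=dict(np.load("scene0.npz"))
def tri(a,b):
    P=[np.array(c["camera_matrix"])@np.c_[c["R"],c["t"]] for c in(t,s)]
    X=cv2.triangulatePoints(P[0],P[1],np.array(a,float).reshape(2,1),np.array(b,float).reshape(2,1));X=X[:3,0]/X[3]
    print("tri",X.round(4),proj(t,X)-a,proj(s,X)-b);return X
b=tri((319.9,166.9),(191,171.8));l=tri((378.1,138.7),(130.8,155.2))
d=b-l;print("duck len",np.linalg.norm(d),"ang",np.degrees(np.arctan2(d[1],d[0])),"mid",(b+l)/2)
for n,c,box in(("top",t,(132,132,192,172)),("scene",s,(268,280,344,344))):
    k=4;im=cv2.resize(c["image"],None,fx=k,fy=k,interpolation=cv2.INTER_CUBIC);v=im.max(2)
    x0,y0,x1,y1=[k*q for q in box]
    for lo,hi in((36,88),(33,95),(40,85)):
        m=np.zeros(v.shape,np.uint8);m[y0:y1,x0:x1]=((v>lo)&(v<hi))[y0:y1,x0:x1]*255
        m=cv2.morphologyEx(m,cv2.MORPH_OPEN,np.ones((13,13)))
        q=max(cv2.findContours(m,0,1)[0],key=cv2.contourArea)[:,0]
        P=np.array([ray(c,(a+.5)/k-.5,(e+.5)/k-.5,.04)[:2] for a,e in q])*1000
        r=cv2.minAreaRect(P.astype(np.float32));e=cv2.boxPoints(r);l=max(e[1]-e[0],e[2]-e[1],key=np.linalg.norm)
        print(n,lo,np.round(r[0],1),np.round(r[1],1),(np.degrees(np.arctan2(l[1],l[0]))+90)%180-90)
# plate from scene
c=s;k=4;im=cv2.resize(c["image"],None,fx=k,fy=k,interpolation=cv2.INTER_CUBIC);h=cv2.cvtColor(im,cv2.COLOR_BGR2HSV)
m=np.zeros(h.shape[:2],np.uint8);m[4*118:4*148,4*200:4*252]=(h[...,1]>95)[4*118:4*148,4*200:4*252]*255
q=max(cv2.findContours(m,0,1)[0],key=cv2.contourArea)[:,0]
r=cv2.minAreaRect((np.array([ray(c,(a+.5)/k-.5,(e+.5)/k-.5,.012)[:2] for a,e in q])*1000).astype(np.float32));print("plate scene",r)
```

```text
tri [ 0.5758 -0.1646  0.0612] [[-0.23125693  0.25022137]] [[-0.57620061 -0.08187456]]
tri [ 0.6602 -0.3295  0.0558] [[-0.12620758  0.17409341]] [[-0.34464327 -0.04739686]]
duck len 0.1853191200276588 ang 117.10000285877959 mid [ 0.617958   -0.24708715  0.05849185]
top 36 [614.9 285.3] [ 57.4 135.8] -76.31916
top 33 [614.6 284.5] [ 59.3 138.4] -76.40508
top 40 [614.6 287.9] [ 56.4 130.4] -76.46502
scene 36 [614.3 289.5] [ 55.5 129.1] -76.321594
scene 33 [614.3 289.3] [ 56.3 129.8] -76.26816
scene 40 [614.1 289.4] [ 54.8 128.7] -76.29176
plate scene ((374.6945495605469, -259.63726806640625), (59.41759490966797, 129.98606872558594), 22.057424545288086)
```

Estimates: block (0.614, 0.288) at -76.3°, plate (0.372, -0.264) at -68.1°, duck (0.618, -0.247) at 117.3°. Moving over the plate.

Request:
apply_moves(
  commands=[
    [-0.4,-0.5,0,0],
    [-0.75,-0.97,0,0],
    [-0.75,-0.97,0,0],
    [-0.75,-0.97,0,0],
    [-0.75,-0.97,0,0],
  ],
  claw=0.2,
)

```text
clock: 0.57
eef_pos: [0.2363, 0.3434, 0.2215]
tool_rot: [0.217, 0.976, -0.0, -0.0]
ft_force: [0.4, 1.0, 0.5]
grip_width: 0.0679
grasp_force: 0.0
```

Request:
apply_moves(
  commands=[
    [-0.75,-0.97,0,0],
    [-0.75,-0.97,0,0],
    [-0.75,-0.97,0,0],
    [-0.75,-0.97,0,0],
    [-0.75,-0.97,0,0],
  ],
)

```text
clock: 0.98
eef_pos: [0.2631, 0.2238, 0.2217]
tool_rot: [0.217, 0.976, -0.0, -0.0]
ft_force: [0.2, -0.2, 0.5]
grip_width: 0.0684
grasp_force: 0.0
```

Request:
apply_moves(
  commands=[
    [-0.75,-0.97,0,0],
    [-0.75,-0.97,0,0],
    [-0.75,-0.97,0,0],
    [-0.75,-0.97,0,0],
    [-0.75,-0.97,0,0],
  ],
)

```text
clock: 1.4
eef_pos: [0.2898, 0.1042, 0.2218]
tool_rot: [0.217, 0.976, -0.0, -0.0]
ft_force: [-0.7, 1.2, 0.2]
grip_width: 0.0686
grasp_force: 0.0
```

Request:
apply_moves(
  commands=[
    [-0.75,-0.97,0,0],
    [-0.75,-0.97,0,0],
    [-0.75,-0.97,0,0],
    [-0.75,-0.97,0,0],
    [-0.75,-0.97,0,0],
  ],
)

```text
clock: 1.82
eef_pos: [0.3167, -0.0155, 0.2218]
tool_rot: [0.217, 0.976, 0.0, 0.0]
ft_force: [1.2, 0.5, -0.4]
grip_width: 0.0684
grasp_force: 0.0
```

Request:
apply_moves(
  commands=[
    [-0.75,-0.97,0,0],
    [-0.75,-0.97,0,0],
    [-0.75,-0.97,0,0],
    [-0.75,-0.97,0,0],
    [-0.75,-0.97,0,0],
  ],
)

```text
clock: 2.23
eef_pos: [0.3434, -0.1351, 0.2218]
tool_rot: [0.217, 0.976, 0.0, -0.0]
ft_force: [0.7, 0.0, 0.2]
grip_width: 0.0682
grasp_force: 0.0
```

Request:
apply_moves(
  commands=[
    [-0.75,-0.97,0,0],
    [-0.75,-0.97,0,0],
    [-0.75,-0.97,0,0],
    [-0.75,-0.97,0,0],
    [-0.35,-0.47,0,0],
  ],
)

```text
clock: 2.65
eef_pos: [0.3678, -0.2434, 0.2215]
tool_rot: [0.218, 0.976, -0.0, 0.0]
ft_force: [0.1, -0.4, 0.1]
grip_width: 0.0681
grasp_force: 0.0
```

Request:
apply_moves(
  commands=[
    [0,0,0.5,0.1],
    [0,0,0.5,0.1],
    [0,0,0.5,0.1],
    [0,0,0.5,0.1],
    [0,0,0.5,0.1],
  ],
)

```text
clock: 3.07
eef_pos: [0.3671, -0.2406, 0.1712]
tool_rot: [0.465, 0.886, 0.0, -0.0]
ft_force: [0.7, -0.1, 0.5]
grip_width: 0.0683
grasp_force: 0.0
```

```bash
cat > go.py <<'E'
# usage: go.py x y z jawdeg  -> needed shift units in tool axes (current orientation), roll units
import sys
from h import *
from scipy.spatial.transform import Rotation as Ro
o=bot.get_obs();R=Ro.from_quat(o["tool_rot"]).as_matrix()
T=np.array(sys.argv[1:4],float);j=float(sys.argv[4])
a=np.degrees(np.arctan2(R[1,1],R[0,1]))
d=(j-a+90)%180-90
print("t",o["clock"],"pos",o["eef_pos"].round(4),"jaw",a.round(2),"w",o["grip_width"].round(4),"gf",o["grasp_force"],"F",o["ft_force"].round(1),"q",o["joint_pos"].round(2))
print("tilt",R[:,2].round(4),"shift units",(R.T@(T-o["eef_pos"])/.02).round(3),"roll units",round(-d/60,4),"tip",bot.tip_reach)
E
python3 go.py .372 -.264 .08 21.9
```

```text
Traceback (most recent call last):
  File "go.py", line 9, in <module>
    print("t",o["clock"],"pos",o["eef_pos"].round(4),"jaw",a.round(2),"w",o["grip_width"].round(4),"gf",o["grasp_force"],"F",o["ft_force"].round(1),"q",o["joint_pos"].round(2))
                                                                          ^^^^^^^^^^^^^^^^^^^^^
AttributeError: 'float' object has no attribute 'round'
```

```bash
sed -i 's/o\["grip_width"\].round(4)/o["grip_width"]/' go.py; python3 go.py .372 -.264 .08 21.9
```

```text
t 3.0667 pos [ 0.3671 -0.2406  0.1712] jaw 34.63 w 0.06834262689694551 gf 0.0 F [ 0.7 -0.1  0.5] q [-0.58  0.15 -0.24  1.18  0.    0.39]
tilt [-6.e-04  7.e-04 -1.e+00] shift units [-1.108 -0.465  4.56 ] roll units 0.2122 tip 0.022
```

Request:
apply_moves(
  commands=[
    [-0.55,-0.23,0,0],
    [-0.55,-0.23,0,0],
    [0,0,0.9,0.1],
    [0,0,0.9,0.11],
    [0,0,0.9,0],
  ],
)

```text
clock: 3.48
eef_pos: [0.3737, -0.2663, 0.1184]
tool_rot: [0.558, 0.83, -0.0, 0.002]
ft_force: [0.2, 0.1, -0.6]
grip_width: 0.068
grasp_force: 0.0
```

Request:
apply_moves(
  commands=[
    [0,0,0.9,0],
    [0,0,0.9,0],
    [0,0,0,0],
    [0,0,0,0],
    [0,0,0,0],
  ],
)

```text
clock: 3.9
eef_pos: [0.3735, -0.2655, 0.0831]
tool_rot: [0.557, 0.831, -0.0, 0.001]
ft_force: [0.8, -0.7, 0.2]
grip_width: 0.0684
grasp_force: 0.0
```

```bash
python3 go.py .372 -.264 .023 21.9
python3 - <<'E'
from h import *
for n,b in(("scene",(190,90,265,160)),("top",(310,205,400,290))):
    c=bot.camera(n);x0,y0,x1,y1=b
    globals()[n]=cv2.convertScaleAbs(cv2.resize(c["image"][y0:y1,x0:x1],(390,380),interpolation=cv2.INTER_CUBIC),alpha=1.7)
cv2.imwrite("pics/g1.png",np.hstack([scene,top]))
E
```

```text
t 3.9 pos [ 0.3735 -0.2655  0.0831] jaw 22.35 w 0.06835904747404274 gf 0.0 F [ 0.8 -0.7  0.2] q [-0.62  0.27 -0.34  0.96 -0.    0.56]
tilt [ 0.0015 -0.0012 -1.    ] shift units [ 0.104 -0.041  3.004] roll units 0.0075 tip 0.022
```

View pics/g1.png

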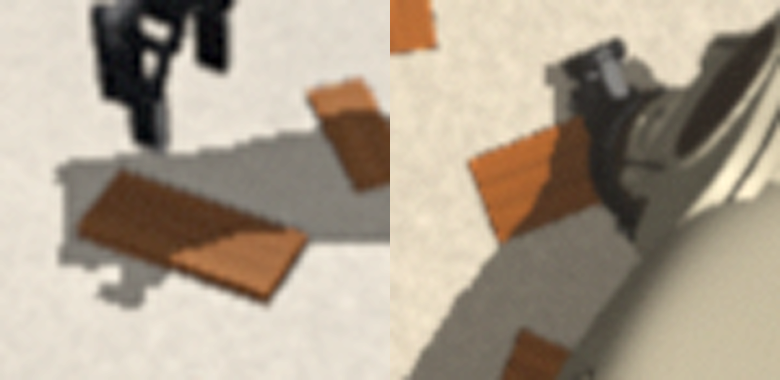

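The jaws straddle the plate's far half. In the left view the fingers sit above it at about (150,140), with nothing in the way. Going down carefully.

Request:
apply_moves(
  commands=[
    [0.1,-0.04,0.6,0.007],
    [0,0,0.6,0],
    [0,0,0.6,0],
    [0,0,0.6,0],
    [0,0,0.3,0],
  ],
)

```text
clock: 4.42
eef_pos: [0.3712, -0.2631, 0.0279]
tool_rot: [0.56, 0.829, -0.0, 0.0]
ft_force: [0.3, 0.1, 0.3]
grip_width: 0.0683
grasp_force: 0.0
```

Request:
apply_moves(
  commands=[
    [0,0,0.1,0],
    [0,0,0.1,0],
    [0,0,0.1,0],
    [0,0,0,0],
    [0,0,0,0],
  ],
)

```text
clock: 4.83
eef_pos: [0.3713, -0.2631, 0.0224]
tool_rot: [0.56, 0.829, -0.0, 0.0]
ft_force: [0.3, 0.5, 0.2]
grip_width: 0.0684
grasp_force: 0.0
```

Request:
apply_moves(
  commands=[
    [0,0,0,0],
    [0,0,0,0],
    [0,0,0,0],
    [0,0,0,0],
    [0,0,0,0],
  ],
  claw=0.3,
)

```text
clock: 5.25
eef_pos: [0.371, -0.2629, 0.022]
tool_rot: [0.56, 0.829, 0.0, 0.0]
ft_force: [-0.7, -0.2, -0.2]
grip_width: 0.0598
grasp_force: 0.0
```

Request:
apply_moves(
  commands=[
    [0,0,0,0],
    [0,0,0,0],
    [0,0,0,0],
    [0,0,0,0],
    [0,0,0,0],
  ],
  claw=0.6,
)

```text
clock: 5.67
eef_pos: [0.371, -0.2629, 0.0219]
tool_rot: [0.56, 0.829, 0.0, -0.0]
ft_force: [-0.7, 0.2, -0.3]
grip_width: 0.034
grasp_force: 0.0
```

```bash
python3 go.py .372 -.264 .14 13.65
```

```text
t 5.6667 pos [ 0.371  -0.2629  0.0219] jaw 21.9 w 0.034009548024821035 gf 0.0 F [-0.7  0.2 -0.3] q [-0.62  0.35 -0.42  0.8   0.    0.57]
tilt [-1.e-04  1.e-04 -1.e+00] shift units [-0.072  0.027 -5.906] roll units 0.1374 tip 0.022
```

The fingers closed past 56 mm with no force, so they either passed over the plate or missed it. Opening up again and looking.

Run:
```python
from h import *
for n,b in(("scene",(190,90,265,160)),("top",(310,205,400,290))):
    c=bot.camera(n);x0,y0,x1,y1=b
    globals()[n]=cv2.convertScaleAbs(cv2.resize(c["image"][y0:y1,x0:x1],(390,380),interpolation=cv2.INTER_CUBIC),alpha=1.7)
cv2.imwrite("pics/g2.png",np.hstack([scene,top]))
```

```text
(no output)
```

View pics/g2.png

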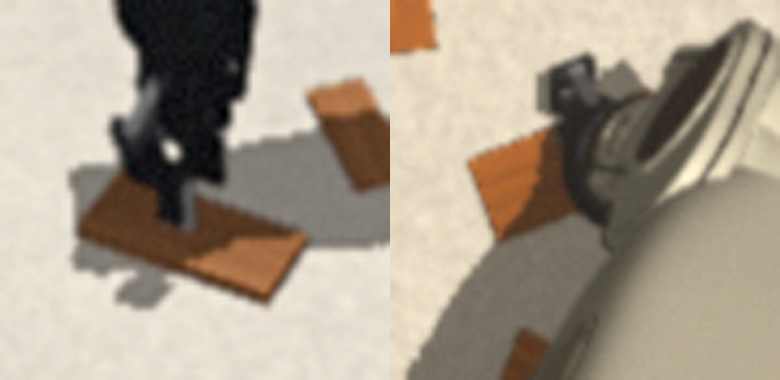

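The fingers passed over the plate: the left finger tip is at about (180,228), just above it, and the plate hasn't moved. The tips therefore reach less far when open. I'll lift, open to about 65 mm and go down until they feel the bench.

Request:
apply_moves(
  commands=[
    [0,0,-0.5,0],
    [0,0,0,0],
    [0,0,0,0],
    [0,0,0,0],
    [0,0,0,0],
  ],
  claw=0.24,
)

```text
clock: 6.18
eef_pos: [0.3708, -0.2628, 0.0316]
tool_rot: [0.56, 0.829, 0.0, -0.0]
ft_force: [0.8, 0.3, 0.5]
grip_width: 0.0652
grasp_force: 0.0
```

Request:
apply_moves(
  commands=[
    [0,0,0.25,0],
    [0,0,0.25,0],
    [0,0,0.1,0],
    [0,0,0.1,0],
    [0,0,0,0],
  ],
)

```text
clock: 6.6
eef_pos: [0.3705, -0.2625, 0.0172]
tool_rot: [0.56, 0.829, -0.0, -0.001]
ft_force: [-0.1, -0.8, -0.2]
grip_width: 0.0647
grasp_force: 0.0
```

Request:
apply_moves(
  commands=[
    [0,0,0.05,0],
    [0,0,0.05,0],
    [0,0,0.05,0],
    [0,0,0,0],
    [0,0,0,0],
  ],
)

```text
clock: 7.02
eef_pos: [0.371, -0.2629, 0.015]
tool_rot: [0.56, 0.829, 0.0, 0.0]
ft_force: [-0.0, -0.2, 0.7]
grip_width: 0.0648
grasp_force: 0.0
```

Request:
apply_moves(
  commands=[
    [0,0,0.05,0],
    [0,0,0.05,0],
    [0,0,0.05,0],
    [0,0,0,0],
    [0,0,0,0],
  ],
)

```text
clock: 7.43
eef_pos: [0.3709, -0.2628, 0.0118]
tool_rot: [0.56, 0.829, 0.0, -0.0]
ft_force: [0.8, 0.4, -0.3]
grip_width: 0.0651
grasp_force: 0.0
```

Request:
apply_moves(
  commands=[
    [0,0,0,0],
    [0,0,0,0],
    [0,0,0,0],
    [0,0,0,0],
    [0,0,0,0],
  ],
  claw=0.4,
)

```text
clock: 7.85
eef_pos: [0.371, -0.2629, 0.0119]
tool_rot: [0.56, 0.829, -0.0, 0.0]
ft_force: [-0.3, -0.7, -0.7]
grip_width: 0.0511
grasp_force: 0.0
```

Still passing over it. I'll check the real tip height in the images.

Run:
```python
from h import *
o=bot.get_obs()
c=bot.camera("scene");j=np.radians(21.9);u=np.array([np.cos(j),np.sin(j),0])
p=o["eef_pos"]
print("prev tip pix (224.6,132): ",[(z,ray(c,224.6,132,z).round(4)) for z in(0,.01,.02,.03)])
for s in(-1,1):
  for z in(-.02,0,.012,.03): q=p+u*s*o["grip_width"]/2; q[2]=z; print(s,z,proj(c,q).round(1))
L=np.radians(-68.1);e=np.array([np.cos(L),np.sin(L),0]);w=np.array([-e[1],e[0],0])
C=np.array([[.372,-.264,.012]]);print("plate corners",[proj(c,C+a*.065*e+b*.028*w).round(1).tolist() for a in(-1,1) for b in(-1,1)])
x0,y0,x1,y1=195,85,260,155
cv2.imwrite("pics/g3.png",cv2.convertScaleAbs(cv2.resize(c["image"][y0:y1,x0:x1],None,fx=8,fy=8,interpolation=cv2.INTER_CUBIC),alpha=2))
```

```text
prev tip pix (224.6,132):  [(0, array([ 0.3683, -0.2768,  0.    ])), (0.01, array([ 0.375, -0.268,  0.01 ])), (0.02, array([ 0.3817, -0.2593,  0.02  ])), (0.03, array([ 0.3883, -0.2505,  0.03  ]))]
-1 -0.02 [[230.8 134.3]]
-1 0 [[230.5 129.7]]
-1 0.012 [[230.4 126.9]]
-1 0.03 [[230.2 122.5]]
1 -0.02 [[223.2 144.3]]
1 0 [[222.9 139.7]]
1 0.012 [[222.7 136.8]]
1 0.03 [[222.4 132.5]]
plate corners [[[248.7, 132.5]], [[240.7, 143.8]], [[212.4, 120.4]], [[203.6, 131.0]]]
```

View pics/g3.png

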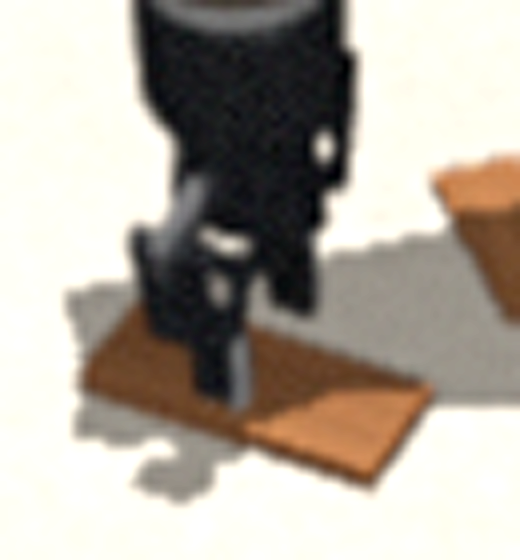

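The near finger tip at crop (225,405) lies at about z = 0.015 with the TCP reading 0.012. The tips therefore really stand near TCP height, not 22 mm ahead of it, so I'll work from the observed tips and the force. Opening and feeling downward.

Request:
apply_moves(
  commands=[
    [0,0,-0.25,0],
    [0,0,0,0],
    [0,0,0,0],
    [0,0,0,0],
    [0,0,0,0],
  ],
  claw=0.23,
)

```text
clock: 8.32
eef_pos: [0.371, -0.2629, 0.0169]
tool_rot: [0.56, 0.829, 0.0, 0.0]
ft_force: [0.1, -0.3, -0.5]
grip_width: 0.066
grasp_force: 0.0
```

Request:
apply_moves(
  commands=[
    [0,0,0.25,0],
    [0,0,0.15,0],
    [0,0,0.1,0],
    [0,0,0,0],
    [0,0,0,0],
  ],
)

```text
clock: 8.73
eef_pos: [0.3707, -0.2627, 0.0066]
tool_rot: [0.56, 0.829, 0.0, -0.0]
ft_force: [0.7, 0.9, -0.5]
grip_width: 0.0656
grasp_force: 0.0
```

Request:
apply_moves(
  commands=[
    [0,0,0.05,0],
    [0,0,0.05,0],
    [0,0,0.05,0],
    [0,0,0,0],
    [0,0,0,0],
  ],
)

```text
clock: 9.15
eef_pos: [0.371, -0.2629, 0.0039]
tool_rot: [0.56, 0.829, 0.0, -0.0]
ft_force: [0.6, -0.0, 0.2]
grip_width: 0.0657
grasp_force: 0.0
```

Request:
apply_moves(
  commands=[
    [0,0,0.05,0],
    [0,0,0.05,0],
    [0,0,0.05,0],
    [0,0,0,0],
    [0,0,0,0],
  ],
)

```text
clock: 9.57
eef_pos: [0.3709, -0.2628, 0.0008]
tool_rot: [0.56, 0.829, -0.0, -0.0]
ft_force: [0.1, -0.1, 0.2]
grip_width: 0.0654
grasp_force: 0.0
```

Request:
apply_moves(
  commands=[
    [0,0,0.05,0],
    [0,0,0.05,0],
    [0,0,0,0],
    [0,0,0,0],
    [0,0,0,0],
  ],
)

```text
clock: 9.98
eef_pos: [0.371, -0.2629, -0.0011]
tool_rot: [0.56, 0.829, -0.0, -0.0]
ft_force: [-0.3, 0.1, 0.8]
grip_width: 0.0658
grasp_force: 0.0
```

Request:
apply_moves(
  commands=[
    [0,0,0.05,0],
    [0,0,0.05,0],
    [0,0,0,0],
    [0,0,0,0],
    [0,0,0,0],
  ],
)

```text
clock: 10.4
eef_pos: [0.371, -0.2629, -0.0031]
tool_rot: [0.56, 0.829, -0.0, -0.0]
ft_force: [0.4, -0.4, -0.0]
grip_width: 0.0658
grasp_force: 0.0
```

Request:
apply_moves(
  commands=[
    [0,0,0,0],
    [0,0,0,0],
    [0,0,0,0],
    [0,0,0,0],
    [0,0,0,0],
  ],
  claw=0.37,
)

```text
clock: 10.82
eef_pos: [0.3711, -0.2629, -0.0027]
tool_rot: [0.56, 0.829, 0.0, 0.0]
ft_force: [-0.8, 1.0, 5.5]
grip_width: 0.054
grasp_force: 25.1
```

Request:
apply_moves(
  commands=[
    [0,0,-0.03,0],
    [0,0,0,0],
    [0,0,0,0],
    [0,0,0,0],
    [0,0,0,0],
  ],
  claw=0.6,
)

```text
clock: 11.23
eef_pos: [0.3711, -0.2629, -0.0021]
tool_rot: [0.56, 0.829, 0.0, 0.0]
ft_force: [-1.4, 1.8, 5.6]
grip_width: 0.0518
grasp_force: 61.7
```

Request:
apply_moves(
  commands=[
    [0,0,-0.2,0],
    [0,0,-0.4,0],
    [0,0,-0.6,0],
    [0,0,-0.8,0],
    [0,0,-0.8,0],
  ],
)

```text
clock: 11.65
eef_pos: [0.3706, -0.2626, 0.0541]
tool_rot: [0.56, 0.829, 0.0, -0.001]
ft_force: [0.6, -1.0, -0.3]
grip_width: 0.0512
grasp_force: 62.5
```

```bash
python3 go.py .614 .288 .14 13.65
python3 - <<'E'
from h import *
c=bot.camera("scene")
x0,y0,x1,y1=185,65,265,155
cv2.imwrite("pics/g4.png",cv2.convertScaleAbs(cv2.resize(c["image"][y0:y1,x0:x1],None,fx=6,fy=6,interpolation=cv2.INTER_CUBIC),alpha=2))
E
```

```text
t 11.65 pos [ 0.3706 -0.2626  0.0541] jaw 21.9 w 0.05121705718255933 gf 62.47738838195801 F [ 0.6 -1.  -0.3] q [-0.62  0.3  -0.39  0.88 -0.    0.57]
tilt [-9.e-04  6.e-04 -1.e+00] shift units [21.011 21.556 -4.291] roll units 0.1374 tip 0.022
```

View pics/g4.png

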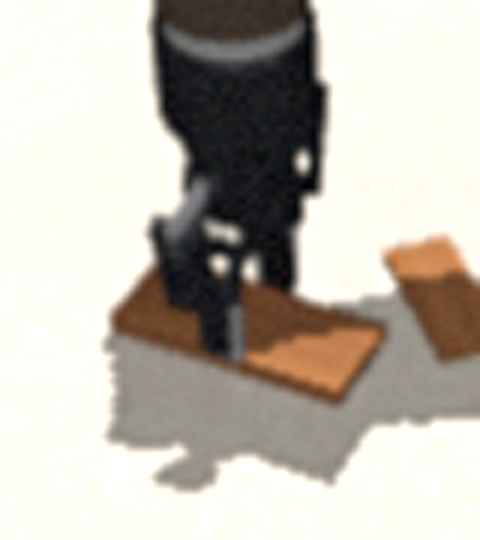

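The plate is held level and clear of the bench. I'll carry it round the near end of the rack, above the offcut.

Request:
apply_moves(
  commands=[
    [0,0,-0.8,0.07],
    [0,0,-0.8,0.067],
    [0,0,-0.8,0],
    [0,0,-0.8,0],
    [0,0,-0.6,0],
  ],
)

```text
clock: 12.12
eef_pos: [0.3713, -0.2632, 0.1308]
tool_rot: [0.618, 0.786, 0.0, 0.001]
ft_force: [0.2, 0.1, 0.0]
grip_width: 0.0515
grasp_force: 62.6
```

Request:
apply_moves(
  commands=[
    [0.5,0.121,0,0],
    [1,0.242,0,0],
    [1,0.242,0,0],
    [1,0.242,0,0],
    [1,0.242,0,0],
  ],
)

```text
clock: 12.53
eef_pos: [0.37, -0.1686, 0.1285]
tool_rot: [0.618, 0.786, -0.0, -0.001]
ft_force: [0.8, -0.4, -0.6]
grip_width: 0.0516
grasp_force: 62.6
```

Request:
apply_moves(
  commands=[
    [1,0.242,0,0],
    [1,0.242,0,0],
    [1,0.242,0,0],
    [1,0.242,0,0],
    [1,0.242,0,0],
  ],
)

```text
clock: 12.95
eef_pos: [0.3697, -0.0657, 0.1286]
tool_rot: [0.618, 0.786, -0.0, -0.001]
ft_force: [0.7, 1.9, -0.1]
grip_width: 0.0515
grasp_force: 62.6
```

Request:
apply_moves(
  commands=[
    [1,0.242,0,0],
    [1,0.242,0,0],
    [1,0.242,0,0],
    [1,0.242,0,0],
    [1,0.242,0,0],
  ],
)

```text
clock: 13.37
eef_pos: [0.3694, 0.0369, 0.1286]
tool_rot: [0.618, 0.786, -0.0, -0.001]
ft_force: [0.3, -0.2, -0.9]
grip_width: 0.0516
grasp_force: 62.6
```

Request:
apply_moves(
  commands=[
    [1,0.242,0,0],
    [1,0.242,0,0],
    [1,0.242,0,0],
    [1,0.242,0,0],
    [1,0.242,0,0],
  ],
)

```text
clock: 13.78
eef_pos: [0.3691, 0.1396, 0.1285]
tool_rot: [0.618, 0.786, -0.001, -0.0]
ft_force: [-0.5, -0.7, -1.6]
grip_width: 0.051
grasp_force: 62.6
```

Request:
apply_moves(
  commands=[
    [1,0.242,0,0],
    [1,0.242,0,0],
    [1,0.242,0,0],
    [1,0.242,0,0],
    [1,0.242,0,0],
  ],
)

```text
clock: 14.2
eef_pos: [0.369, 0.2422, 0.1284]
tool_rot: [0.618, 0.786, -0.001, -0.0]
ft_force: [-0.0, -0.7, -0.7]
grip_width: 0.0516
grasp_force: 62.6
```

Request:
apply_moves(
  commands=[
    [1,0.242,0,0],
    [1,0.242,0,0],
    [0,0,0,0],
    [-0.1,0.5,0,0],
    [-0.2,0.8,0,0],
  ],
)

```text
clock: 14.62
eef_pos: [0.3954, 0.2822, 0.1285]
tool_rot: [0.617, 0.787, -0.002, -0.0]
ft_force: [0.3, -0.3, -0.5]
grip_width: 0.0516
grasp_force: 62.6
```

Request:
apply_moves(
  commands=[
    [-0.24,0.98,0,0],
    [-0.24,0.98,0,0],
    [-0.24,0.98,0,0],
    [-0.24,0.98,0,0],
    [-0.24,0.98,0,0],
  ],
)

```text
clock: 15.03
eef_pos: [0.4988, 0.2812, 0.1287]
tool_rot: [0.618, 0.786, -0.001, -0.0]
ft_force: [0.2, -0.2, -0.5]
grip_width: 0.0514
grasp_force: 62.6
```

Request:
apply_moves(
  commands=[
    [-0.24,0.98,0,0],
    [-0.24,0.98,0,0],
    [-0.24,0.98,0,0],
    [-0.2,0.8,0,0],
    [0,0,0,0],
  ],
)

```text
clock: 15.45
eef_pos: [0.5779, 0.2807, 0.1282]
tool_rot: [0.619, 0.785, 0.0, 0.001]
ft_force: [0.0, -0.0, -0.8]
grip_width: 0.0512
grasp_force: 62.6
```

```bash
python3 go.py .614 .288 .075 13.65
```

```text
t 15.45 pos [0.5779 0.2807 0.1282] jaw 13.49 w 0.051168149171416454 gf 62.63765215873718 F [ 0.  -0.  -0.8] q [ 0.45  0.57  0.26  1.26 -0.    1.79]
tilt [ 1.e-03 -6.e-04 -1.e+00] shift units [-0.063  1.839  2.66 ] roll units -0.0027 tip 0.022
```

Request:
apply_moves(
  commands=[
    [-0.03,0.9,0,0],
    [-0.03,0.93,0,0],
    [0,0,0.9,-0.002],
    [0,0,0.9,0],
    [0,0,0.9,0],
  ],
)

```text
clock: 15.87
eef_pos: [0.6104, 0.2889, 0.0744]
tool_rot: [0.617, 0.787, -0.0, -0.0]
ft_force: [-0.2, -0.3, -0.8]
grip_width: 0.0515
grasp_force: 62.7
```

Request:
apply_moves(
  commands=[
    [0,0,0.3,0],
    [0,0,0,0],
    [0,0,0,0],
    [0,0,0,0],
    [0,0,0,0],
  ],
)

```text
clock: 16.28
eef_pos: [0.6116, 0.2903, 0.0712]
tool_rot: [0.617, 0.787, 0.001, 0.001]
ft_force: [1.1, 0.6, -0.0]
grip_width: 0.0517
grasp_force: 62.7
```

```bash
python3 go.py .614 .288 .065 13.65
python3 - <<'E'
from h import *
out=[]
for n,b in(("scene",(255,250,355,345)),("top",(115,110,215,205))):
    c=bot.camera(n);np.savez(n+"1.npz",**c);x0,y0,x1,y1=b
    out.append(cv2.convertScaleAbs(cv2.resize(c["image"][y0:y1,x0:x1],None,fx=4,fy=4,interpolation=cv2.INTER_CUBIC),alpha=2))
cv2.imwrite("pics/p1.png",np.hstack(out))
E
```

```text
t 16.2833 pos [0.6116 0.2903 0.0712] jaw 13.8 w 0.0517004719199127 gf 62.695337533950806 F [ 1.1  0.6 -0. ] q [ 0.44  0.68  0.3   1.18 -0.    1.77]
tilt [ 0.0025  0.0012 -1.    ] shift units [-0.138  0.088  0.311] roll units 0.0024 tip 0.022
```

View pics/p1.png

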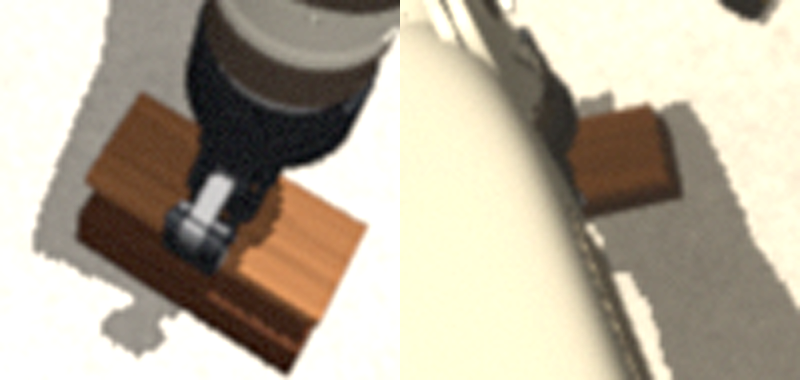

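The plate is over the block, roughly aligned: its corners in the scene crop are at (145,93), (87,183), (367,228) and (322,322). I'll go down close to the block and measure the offset by mask.

Request:
apply_moves(
  commands=[
    [-0.05,0.04,0.4,0],
    [0,0,0.4,0],
    [0,0,0.3,0],
    [0,0,0.2,0],
    [0,0,0.1,0],
  ],
)

```text
clock: 16.8
eef_pos: [0.6108, 0.2887, 0.0397]
tool_rot: [0.617, 0.787, -0.001, -0.001]
ft_force: [-0.3, 0.3, -0.9]
grip_width: 0.0512
grasp_force: 62.7
```

Request:
apply_moves(
  commands=[
    [0,0,0,0],
    [0,0,0,0],
    [0,0,0,0],
    [0,0,0,0],
    [0,0,0,0],
  ],
)

```text
clock: 17.22
eef_pos: [0.612, 0.2892, 0.0419]
tool_rot: [0.617, 0.787, 0.0, 0.0]
ft_force: [0.1, 0.5, -0.4]
grip_width: 0.0512
grasp_force: 62.7
```

```bash
cat > pl.py <<'E'
from h import *
import sys
def meas(z,c=None,los=(42,46,50),box=(262,240,356,350)):
    c=c or bot.camera("scene");np.savez("last.npz",**c)
    k=4;im=cv2.resize(c["image"],None,fx=k,fy=k,interpolation=cv2.INTER_CUBIC);v=im.max(2);h=cv2.cvtColor(im,cv2.COLOR_BGR2HSV)
    x0,y0,x1,y1=[k*q for q in box]
    for lo in los:
        m=np.zeros(v.shape,np.uint8);m[y0:y1,x0:x1]=((v>lo)&(h[...,1]>100)&(h[...,0]<20))[y0:y1,x0:x1]*255
        m=cv2.morphologyEx(m,cv2.MORPH_OPEN,np.ones((13,13)))
        q=np.vstack([e for e in cv2.findContours(m,0,1)[0] if cv2.contourArea(e)>300])[:,0]
        P=np.array([ray(c,(a+.5)/k-.5,(e+.5)/k-.5,z)[:2] for a,e in q])*1000
        r=cv2.minAreaRect(P.astype(np.float32));e=cv2.boxPoints(r);l=max(e[1]-e[0],e[2]-e[1],key=np.linalg.norm)
        px=cv2.boxPoints(cv2.minAreaRect(q.astype(np.float32)))
        print(lo,np.round(r[0],1),np.round(r[1],1),round(float((np.degrees(np.arctan2(l[1],l[0]))+90)%180-90),2))
if __name__=="__main__": meas(float(sys.argv[1]))
E
python3 go.py .614 .288 .065 13.65
python3 - <<'E'
from pl import *
z=bot.get_obs()["eef_pos"][2]+.0145
print(z);meas(z)
meas(.012,dict(np.load("scene0.npz")),box=(200,118,252,148))
E
```

```text
t 17.2167 pos [0.612  0.2892 0.0419] jaw 13.8 w 0.05122099174845691 gf 62.688095569610596 F [ 0.1  0.5 -0.4] q [0.44 0.7  0.26 1.13 0.   1.77]
tilt [ 7.e-04  3.e-04 -1.e+00] shift units [-0.084  0.082 -1.153] roll units 0.0024 tip 0.022
0.056439163327171846
42 [615.1 289. ] [ 62.5 128.8] -77.2
46 [613.4 288.6] [ 59.  128.5] -76.79
50 [612.9 288.3] [ 56.5 128.5] -76.34
42 [ 374.5 -259.6] [ 59.1 129.7] -68.0
46 [ 374.5 -259.6] [ 59.1 129.7] -68.0
50 [ 374.4 -259.6] [ 59.  129.7] -68.11
```

Request:
apply_moves(
  commands=[
    [0.035,0.065,0,0],
    [0,0,0.1,0],
    [0,0,0,0],
    [0,0,0,0],
    [0,0,0,0],
  ],
)

```text
clock: 17.68
eef_pos: [0.6128, 0.29, 0.0394]
tool_rot: [0.617, 0.787, -0.0, -0.0]
ft_force: [0.1, 0.6, -0.2]
grip_width: 0.0513
grasp_force: 62.7
```

```bash
python3 go.py .614 .288 .065 13.65
python3 - <<'E'
from pl import *
z=bot.get_obs()["eef_pos"][2]+.0145
print(z);meas(z,los=(48,50,52,54))
c=dict(np.load("last.npz"))
# profile across the near face in scene at a few stations: along block width outward
L=np.radians(-76.3);e=np.array([np.cos(L),np.sin(L),0]);w=np.array([-e[1],e[0],0])
g=cv2.GaussianBlur(c["image"].max(2),(0,0),.6)
for s in(-.05,-.04,.03,.04,.05):
    P=np.array([np.array([.6142,.2890,.052])+s*e+d*w for d in np.arange(.018,.040,.002)])
    p=proj(c,P).astype(np.float32);print(s,cv2.remap(g,p[:,:1],p[:,1:],1).ravel())
E
```

```text
t 17.6833 pos [0.6128 0.29   0.0394] jaw 13.79 w 0.051341953894049996 gf 62.687530517578125 F [ 0.1  0.6 -0.2] q [0.44 0.71 0.26 1.13 0.   1.77]
tilt [-3.e-04 -1.e-04 -1.e+00] shift units [-0.114  0.035 -1.282] roll units 0.0024 tip 0.022
0.053853262201503035
48 [614.6 289.2] [ 59.4 128. ] -76.69
50 [613.7 289. ] [ 57.5 128. ] -76.73
52 [604.  328.2] [56.7 47.1] 13.28
54 [603.8 328.4] [56.2 46.6] 13.7
-0.05 [105 107 105  89  65  52  47  39  30  27  26]
-0.04 [105 107 105  92  65  52  48  38  30  26  25]
0.03 [53 55 55 53 49 43 34 28 26 27 27]
0.04 [54 54 54 53 49 42 34 27 26 27 27]
0.05 [54 56 56 55 52 44 35 29 26 27 27]
```

Request:
apply_moves(
  commands=[
    [0,0.045,0.05,0],
    [0,0,0.05,0],
    [0,0,0,0],
    [0,0,0,0],
    [0,0,0,0],
  ],
)

```text
clock: 18.15
eef_pos: [0.614, 0.2904, 0.0381]
tool_rot: [0.617, 0.787, 0.0, 0.0]
ft_force: [-0.6, 0.2, 3.5]
grip_width: 0.0512
grasp_force: 64.3
```

Request:
apply_moves(
  commands=[
    [0,0,0.05,0],
    [0,0,0,0],
    [0,0,0,0],
    [0,0,0,0],
    [0,0,0,0],
  ],
)

```text
clock: 18.57
eef_pos: [0.6141, 0.2904, 0.038]
tool_rot: [0.617, 0.787, 0.001, 0.0]
ft_force: [-1.5, -1.3, 7.4]
grip_width: 0.0513
grasp_force: 66.0
```

The plate touches at z = 0.038. Releasing it gently, then rising straight up and checking.

Request:
apply_moves(
  commands=[
    [0,0,0,0],
    [0,0,0,0],
    [0,0,0,0],
    [0,0,0,0],
    [0,0,0,0],
  ],
  claw=0.22,
)

```text
clock: 18.98
eef_pos: [0.6135, 0.2902, 0.0359]
tool_rot: [0.617, 0.787, -0.0, -0.0]
ft_force: [-0.4, -0.3, -0.7]
grip_width: 0.0661
grasp_force: 0.0
```

Request:
apply_moves(
  commands=[
    [0,0,-0.5,0],
    [0,0,-0.9,0],
    [0,0,-0.9,0],
    [0,0,-0.9,0],
    [0,0,-0.9,0],
  ],
)

```text
clock: 19.4
eef_pos: [0.6138, 0.2903, 0.1201]
tool_rot: [0.617, 0.787, 0.0, 0.0]
ft_force: [1.2, 0.9, -0.3]
grip_width: 0.0669
grasp_force: 0.0
```

Request:
apply_moves(
  commands=[
    [0,0,-0.9,0],
    [0,0,-0.9,0],
    [0,0,-0.9,0],
    [0,0,-0.9,0],
    [0,0,-0.9,0],
  ],
)

```text
clock: 19.82
eef_pos: [0.6137, 0.2903, 0.2103]
tool_rot: [0.617, 0.787, 0.0, 0.0]
ft_force: [0.7, 0.8, 0.4]
grip_width: 0.0665
grasp_force: 0.0
```

```bash
python3 go.py .618 -.247 .22 27.3
python3 - <<'E'
from pl import *
meas(.052,los=(38,42,46,50,54))
c=dict(np.load("last.npz"));x0,y0,x1,y1=255,230,355,345
cv2.imwrite("pics/p2.png",cv2.convertScaleAbs(cv2.resize(c["image"][y0:y1,x0:x1],None,fx=5,fy=5,interpolation=cv2.INTER_CUBIC),alpha=2.2))
E
```

```text
t 19.8167 pos [0.6137 0.2903 0.2103] jaw 13.79 w 0.06648632669773694 gf 0.0 F [0.7 0.8 0.4] q [ 0.44  0.62  0.56  1.51 -0.    1.77]
tilt [ 7.e-04  3.e-04 -1.e+00] shift units [-26.141  -6.196  -0.493] roll units -0.2251 tip 0.022
38 [616.4 289.7] [ 60.4 127.9] -76.43
42 [616.1 289.6] [ 60.  127.9] -76.43
46 [615.8 289.6] [ 59.3 127.9] -76.43
50 [615.5 289.5] [ 58.7 127.9] -76.43
54 [614.8 289.4] [ 57.9 127.7] -76.74
```

Request:
apply_moves(
  commands=[
    [-0.6,-0.14,-0.1,0],
    [-0.97,-0.23,0,0],
    [-0.97,-0.23,0,0],
    [-0.97,-0.23,0,0],
    [-0.97,-0.23,0,0],
  ],
  claw=0.1,
)

```text
clock: 20.28
eef_pos: [0.6136, 0.1963, 0.2092]
tool_rot: [0.617, 0.787, -0.001, -0.0]
ft_force: [0.7, -0.6, -0.0]
grip_width: 0.0767
grasp_force: 0.0
```

Request:
apply_moves(
  commands=[
    [-0.97,-0.23,0,0],
    [-0.97,-0.23,0,0],
    [-0.97,-0.23,0,0],
    [-0.97,-0.23,0,0],
    [-0.97,-0.23,0,0],
  ],
)

```text
clock: 20.7
eef_pos: [0.6142, 0.0965, 0.2092]
tool_rot: [0.617, 0.787, -0.001, -0.001]
ft_force: [0.8, -0.9, 0.3]
grip_width: 0.0769
grasp_force: 0.0
```

Request:
apply_moves(
  commands=[
    [-0.97,-0.23,0,0],
    [-0.97,-0.23,0,0],
    [-0.97,-0.23,0,0],
    [-0.97,-0.23,0,0],
    [-0.97,-0.23,0,0],
  ],
)

```text
clock: 21.12
eef_pos: [0.6149, -0.003, 0.2093]
tool_rot: [0.617, 0.787, -0.001, -0.001]
ft_force: [0.0, -0.1, -0.3]
grip_width: 0.0766
grasp_force: 0.0
```

Request:
apply_moves(
  commands=[
    [-0.97,-0.23,0,0],
    [-0.97,-0.23,0,0],
    [-0.97,-0.23,0,0],
    [-0.97,-0.23,0,0],
    [-0.97,-0.23,0,0],
  ],
)

```text
clock: 21.53
eef_pos: [0.6155, -0.1025, 0.2093]
tool_rot: [0.617, 0.787, -0.001, -0.001]
ft_force: [0.4, -0.6, -1.0]
grip_width: 0.077
grasp_force: 0.0
```

Request:
apply_moves(
  commands=[
    [-0.97,-0.23,0,0],
    [-0.97,-0.23,0,0],
    [-0.97,-0.23,0,0],
    [-0.97,-0.23,0,0],
    [-0.97,-0.23,0,0],
  ],
)

```text
clock: 21.95
eef_pos: [0.6163, -0.2021, 0.2092]
tool_rot: [0.617, 0.787, -0.001, -0.001]
ft_force: [0.7, -0.1, -0.5]
grip_width: 0.0769
grasp_force: 0.0
```

Request:
apply_moves(
  commands=[
    [-0.97,-0.23,0,0],
    [-0.97,-0.23,0,0],
    [0,0,0.2,-0.1],
    [0,0,0.3,-0.1],
    [0,0,0,-0.02],
  ],
)

```text
clock: 22.37
eef_pos: [0.616, -0.2413, 0.1978]
tool_rot: [0.522, 0.853, -0.001, -0.002]
ft_force: [1.0, 0.3, -0.5]
grip_width: 0.0769
grasp_force: 0.0
```

```bash
python3 go.py .618 -.247 .15 27.3
python3 - <<'E'
from pl import *
out=[]
for n,b,f in(("scene",(262,275,350,345),4.4),("top",(125,128,199,180),4.4)):
    c=bot.camera(n);np.savez(n+"2.npz",**c);x0,y0,x1,y1=b
    i=cv2.convertScaleAbs(cv2.resize(c["image"][y0:y1,x0:x1],None,fx=f,fy=f,interpolation=cv2.INTER_CUBIC),alpha=2.2)
    out.append(cv2.copyMakeBorder(i,0,310-i.shape[0],0,395-i.shape[1],0))
s=dict(np.load("scene2.npz"));t=dict(np.load("top2.npz"))
def cr(c,b):
    x0,y0,x1,y1=b;i=cv2.convertScaleAbs(cv2.resize(c["image"][y0:y1,x0:x1],None,fx=3.5,fy=3.5,interpolation=cv2.INTER_CUBIC),alpha=1.8);return cv2.copyMakeBorder(i,0,285-i.shape[0],0,395-i.shape[1],0)
cv2.imwrite("pics/p3.png",np.vstack([np.hstack(out),np.hstack([cr(s,(105,125,215,205)),cr(t,(300,120,395,195))])]))
meas(.052,s);meas(.052,t,box=(132,130,192,174),los=(36,40,44,48))
E
```

```text
t 22.3667 pos [ 0.616  -0.2413  0.1978] jaw 27.04 w 0.07686802167631106 gf 0.0 F [ 1.   0.3 -0.5] q [-0.37  0.59  0.47  1.46 -0.    0.73]
tilt [-0.0044  0.0014 -1.    ] shift units [-0.306 -0.031  2.39 ] roll units -0.0043 tip 0.022
42 [615.9 289.6] [ 59.3 127.8] -76.32
46 [615.6 289.5] [ 58.6 127.8] -76.32
50 [615.1 289.4] [ 57.7 127.8] -76.32
36 [612.8 286.3] [ 59.7 132.3] -76.27
40 [613.1 286.3] [ 59.3 132.2] -76.21
44 [613.5 286.7] [ 58.5 131.9] -76.41
48 [613.6 286.8] [ 58.1 131.6] -76.28
```

View pics/p3.png

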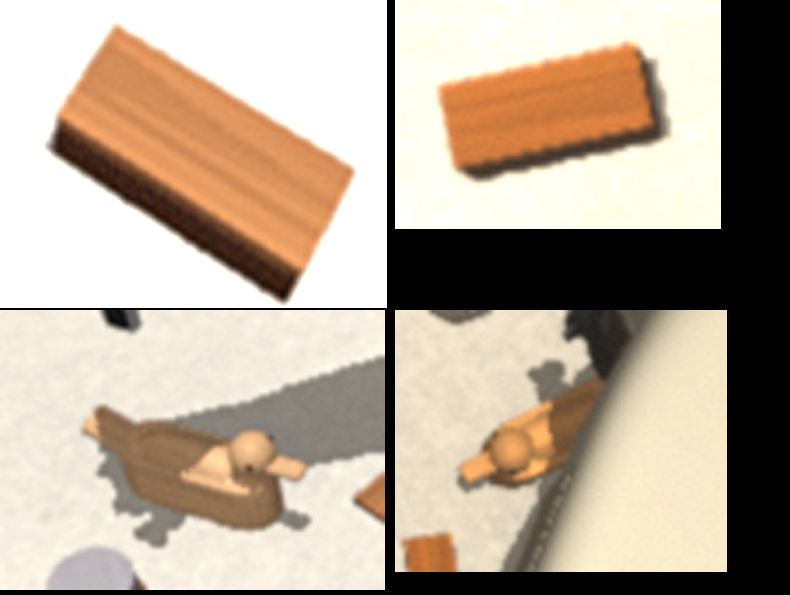

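The plate is flush on the block in both views, with no step at any edge: scene crop corners (115,27), (58,115), (352,172), (300,268). The duck hasn't moved, and the jaws' shadow falls across its body. Going down on the duck with the grip slightly aft of mid-body to stay clear of the head.

```bash
python3 go.py .6217 -.2541 .12 27.3
```

```text
t 22.4667 pos [ 0.6168 -0.2407  0.1993] jaw 26.85 w 0.07698164007291274 gf 0.0 F [0.4 0.1 0.6] q [-0.37  0.59  0.47  1.46 -0.    0.73]
tilt [-2.5e-03  8.0e-04 -1.0e+00] shift units [-0.717 -0.078  3.965] roll units -0.0074 tip 0.022
```

Request:
apply_moves(
  commands=[
    [-0.7,-0.07,0,-0.007],
    [0,0,0.8,0],
    [0,0,0.8,0],
    [0,0,0.8,0],
    [0,0,0.8,0],
  ],
)

```text
clock: 22.88
eef_pos: [0.623, -0.2534, 0.1361]
tool_rot: [0.52, 0.854, -0.0, 0.0]
ft_force: [-0.0, -0.3, 0.2]
grip_width: 0.0771
grasp_force: 0.0
```

Request:
apply_moves(
  commands=[
    [0,0,0.8,0],
    [0,0,0.8,0],
    [0,0,0.6,0],
    [0,0,0.4,0],
    [0,0,0,0],
  ],
)

```text
clock: 23.3
eef_pos: [0.6217, -0.2527, 0.0823]
tool_rot: [0.52, 0.854, -0.0, -0.002]
ft_force: [-0.5, 0.3, -0.2]
grip_width: 0.0769
grasp_force: 0.0
```

```bash
python3 go.py .6217 -.2541 .028 27.3
```

```text
t 23.3 pos [ 0.6217 -0.2527  0.0823] jaw 27.37 w 0.07688663917103936 gf 0.0 F [-0.5  0.3 -0.2] q [-0.39  0.66  0.3   1.21 -0.    0.71]
tilt [-0.0038  0.0014 -1.    ] shift units [-0.069 -0.023  2.715] roll units 0.0011 tip 0.022
```

Request:
apply_moves(
  commands=[
    [-0.04,0,0.4,0],
    [0,0,0.4,0],
    [0,0,0.4,0],
    [0,0,0.2,0],
    [0,0,0,0],
  ],
)

```text
clock: 23.72
eef_pos: [0.6226, -0.2538, 0.055]
tool_rot: [0.519, 0.854, -0.0, -0.001]
ft_force: [-1.1, 0.5, 0.1]
grip_width: 0.077
grasp_force: 0.0
```

Request:
apply_moves(
  commands=[
    [0,0,0.25,0],
    [0,0,0.25,0],
    [0,0,0.25,0],
    [0,0,0.2,0],
    [0,0,0,0],
  ],
)

```text
clock: 24.13
eef_pos: [0.6227, -0.2539, 0.0362]
tool_rot: [0.519, 0.855, -0.0, -0.001]
ft_force: [-0.2, -0.0, 0.0]
grip_width: 0.0769
grasp_force: 0.0
```

Request:
apply_moves(
  commands=[
    [0,0,0.1,0],
    [0,0,0.1,0],
    [0,0,0,0],
    [0,0,0,0],
    [0,0,0,0],
  ],
)

```text
clock: 24.55
eef_pos: [0.6236, -0.2543, 0.0337]
tool_rot: [0.519, 0.855, 0.0, 0.0]
ft_force: [0.5, 0.5, 0.4]
grip_width: 0.0768
grasp_force: 0.0
```

Request:
apply_moves(
  commands=[
    [0,0,0.1,0],
    [0,0,0.1,0],
    [0,0,0.05,0],
    [0,0,0,0],
    [0,0,0,0],
  ],
)

```text
clock: 24.97
eef_pos: [0.6234, -0.2542, 0.0283]
tool_rot: [0.519, 0.855, -0.0, -0.0]
ft_force: [0.1, 0.3, -0.4]
grip_width: 0.077
grasp_force: 0.0
```

Request:
apply_moves(
  commands=[
    [0,0,0,0],
    [0,0,0,0],
    [0,0,0,0],
    [0,0,0,0],
    [0,0,0,0],
  ],
  claw=0.4,
)

```text
clock: 25.38
eef_pos: [0.6235, -0.2542, 0.0285]
tool_rot: [0.519, 0.855, 0.0, 0.0]
ft_force: [-0.4, 0.1, 0.1]
grip_width: 0.0513
grasp_force: 0.0
```

Request:
apply_moves(
  commands=[
    [0,0,0,0],
    [0,0,0,0],
    [0,0,0,0],
    [0,0,0,0],
    [0,0,0,0],
  ],
  claw=0.7,
)

```text
clock: 25.8
eef_pos: [0.6238, -0.2543, 0.0291]
tool_rot: [0.519, 0.855, 0.0, 0.0]
ft_force: [-0.1, 0.6, 5.3]
grip_width: 0.0484
grasp_force: 63.8
```

```bash
python3 go.py .6217 -.2541 .22 27.3
```

```text
t 25.8 pos [ 0.6238 -0.2543  0.0291] jaw 27.42 w 0.048371204922436635 gf 63.809194564819336 F [-0.1  0.6  5.3] q [-0.39  0.71  0.24  1.1   0.    0.71]
tilt [ 9.e-04 -4.e-04 -1.e+00] shift units [ 0.052 -0.084 -9.547] roll units 0.0019 tip 0.022
```

Request:
apply_moves(
  commands=[
    [0,0,-0.2,0],
    [0,0,-0.5,0],
    [0,0,-0.8,0],
    [0,0,-1,0],
    [0,0,-1,0],
  ],
)

```text
clock: 26.22
eef_pos: [0.6224, -0.2538, 0.0983]
tool_rot: [0.519, 0.855, -0.0, -0.002]
ft_force: [0.5, -0.5, -2.8]
grip_width: 0.0482
grasp_force: 63.2
```

Request:
apply_moves(
  commands=[
    [0,0,-1,0],
    [0,0,-1,0],
    [0,0,-1,0],
    [0,0,-1,0],
    [0,0,-1,0],
  ],
)

```text
clock: 26.63
eef_pos: [0.6229, -0.254, 0.1993]
tool_rot: [0.519, 0.855, -0.0, -0.001]
ft_force: [1.2, 0.9, -2.4]
grip_width: 0.0479
grasp_force: 63.2
```

Request:
apply_moves(
  commands=[
    [0,0,-0.6,0.05],
    [0,0,0,0.06],
    [0,0,0,0.06],
    [0,0,0,0.06],
    [0,0,0,0],
  ],
)

```text
clock: 27.05
eef_pos: [0.623, -0.2541, 0.2103]
tool_rot: [0.619, 0.786, -0.0, -0.001]
ft_force: [-0.5, 0.2, -2.9]
grip_width: 0.0481
grasp_force: 63.2
```

```bash
python3 go.py .616 .281 .215 13.65
python3 - <<'E'
from h import *
# duck seen? lowest tan pixel area in scene where the duck hangs vs old place
c=bot.camera("scene");h=cv2.cvtColor(c["image"],cv2.COLOR_BGR2HSV)
m=((h[...,0]>8)&(h[...,0]<22)&(h[...,1]>85)).astype(np.uint8)*255
n,l,s,ce=cv2.connectedComponentsWithStats(m)
for a,b in zip(s,ce):
    if a[4]>60: print(a,b.round(1))
o=bot.get_obs()["eef_pos"];print("expected",proj(c,o+[0,0,0]),proj(c,o-[0,0,.029]))
E
```

```text
t 27.05 pos [ 0.623  -0.2541  0.2103] jaw 13.56 w 0.04806566750299895 gf 63.1664514541626 F [-0.5  0.2 -2.9] q [-0.39  0.61  0.54  1.5  -0.    0.95]
tilt [-1.2e-03  4.0e-04 -1.0e+00] shift units [26.09   5.929 -0.222] roll units -0.0015 tip 0.022
[     0      0    512    384 176738] [247.7 198.3]
[ 183    0   95   30 1688] [233.8   9.3]
[ 426    5   86  136 7620] [473.3  70.9]
[328  10  34  26 373] [344.5  22.1]
[281  12  34  21 203] [301.9  25.3]
[188  34  11  15 118] [193.   40.9]
[164  41  19  18 197] [172.7  49.4]
[146  50  15  14 144] [153.4  57.5]
[ 72  80  22  18 223] [82.6 88.1]
[  0  89  72  42 977] [ 33.9 109. ]
[ 125  102   52   41 1156] [152.5 122.8]
[249 105  21  20 234] [259.  114.5]
[207 160  30  26 359] [221.5 172.7]
[274 170  23  26 497] [284.8 182.4]
[ 178  183   96   90 2440] [225.5 230.1]
[121 204  27  19 215] [135.7 215.8]
[ 351  233   49   45 1162] [374.9 254.8]
[ 275  281   67   62 2013] [307.7 310.5]
expected [[144.36284391 119.49599243]] [[146.98436302 128.65936824]]
```

The duck is off the bench: 2.9 N of weight shows, and its blob has moved to (152,122). Carrying it over the rack.

Request:
apply_moves(
  commands=[
    [0.4,0.09,-0.1,0],
    [0.7,0.16,0,0],
    [0.97,0.22,0,0],
    [0.97,0.22,0,0],
    [0.97,0.22,0,0],
  ],
)

```text
clock: 27.52
eef_pos: [0.622, -0.1698, 0.2126]
tool_rot: [0.618, 0.786, 0.0, -0.0]
ft_force: [-0.3, 0.9, -2.3]
grip_width: 0.0484
grasp_force: 63.2
```

Request:
apply_moves(
  commands=[
    [0.97,0.22,0,0],
    [0.97,0.22,0,0],
    [0.97,0.22,0,0],
    [0.97,0.22,0,0],
    [0.97,0.22,0,0],
  ],
)

```text
clock: 27.93
eef_pos: [0.6203, -0.0699, 0.2128]
tool_rot: [0.617, 0.787, 0.0, -0.0]
ft_force: [0.2, 0.3, -2.6]
grip_width: 0.0481
grasp_force: 63.2
```

Request:
apply_moves(
  commands=[
    [0.97,0.22,0,0],
    [0.97,0.22,0,0],
    [0.97,0.22,0,0],
    [0.97,0.22,0,0],
    [0.97,0.22,0,0],
  ],
)

```text
clock: 28.35
eef_pos: [0.6186, 0.0294, 0.2128]
tool_rot: [0.618, 0.787, 0.0, -0.0]
ft_force: [0.6, 0.3, -2.3]
grip_width: 0.048
grasp_force: 63.2
```

Request:
apply_moves(
  commands=[
    [0.97,0.22,0,0],
    [0.97,0.22,0,0],
    [0.97,0.22,0,0],
    [0.97,0.22,0,0],
    [0.97,0.22,0,0],
  ],
)

```text
clock: 28.77
eef_pos: [0.6169, 0.1288, 0.2128]
tool_rot: [0.617, 0.787, 0.0, -0.0]
ft_force: [0.6, -0.5, -2.5]
grip_width: 0.048
grasp_force: 63.2
```

Request:
apply_moves(
  commands=[
    [0.97,0.22,0,0],
    [0.97,0.22,0,0],
    [0.97,0.22,0,0],
    [0.97,0.22,0,0],
    [0.97,0.22,0,0],
  ],
)

```text
clock: 29.18
eef_pos: [0.6152, 0.2281, 0.2127]
tool_rot: [0.617, 0.787, 0.0, -0.0]
ft_force: [-0.2, 0.8, -3.1]
grip_width: 0.0482
grasp_force: 63.2
```

Request:
apply_moves(
  commands=[
    [0.97,0.22,0,0],
    [0.97,0.22,0,0],
    [0.6,0.14,0,0],
    [0,0,0,0],
    [0,0,0,0],
  ],
)

```text
clock: 29.6
eef_pos: [0.615, 0.2788, 0.2123]
tool_rot: [0.617, 0.787, -0.0, 0.0]
ft_force: [0.0, -0.7, -1.6]
grip_width: 0.0483
grasp_force: 63.2
```

```bash
python3 go.py .6164 .2802 .111 13.65
```

```text
t 29.6 pos [0.615  0.2788 0.2123] jaw 13.75 w 0.04827356251212134 gf 63.177584409713745 F [ 0.  -0.7 -1.6] q [ 0.43  0.61  0.55  1.51 -0.    1.76]
tilt [-5.e-04 -8.e-04 -1.e+00] shift units [0.054 0.087 5.065] roll units 0.0016 tip 0.022
```

Request:
apply_moves(
  commands=[
    [0.05,0.08,0.6,0.002],
    [0,0,0.9,0],
    [0,0,0.9,0],
    [0,0,0.9,0],
    [0,0,0.9,0],
  ],
)

```text
clock: 30.02
eef_pos: [0.6172, 0.2776, 0.1281]
tool_rot: [0.62, 0.785, -0.0, 0.0]
ft_force: [-0.3, 0.3, -2.9]
grip_width: 0.0482
grasp_force: 63.2
```

Request:
apply_moves(
  commands=[
    [0,0,0.6,0],
    [0,0,0.3,0],
    [0,0,0.15,0],
    [0,0,0,0],
    [0,0,0,0],
  ],
)

```text
clock: 30.43
eef_pos: [0.6177, 0.279, 0.1086]
tool_rot: [0.619, 0.785, 0.001, 0.0]
ft_force: [0.3, 0.8, -1.7]
grip_width: 0.0481
grasp_force: 63.1
```

```bash
python3 go.py .6164 .2802 .096 13.65
cat > dk.py <<'E'
from h import *
s=bot.camera("scene");t=bot.camera("top");o=bot.get_obs()["eef_pos"]
C=np.array([.6143,.2889,0]);f=np.array([-.236,.972,0]);C[2]=o[2]-.0291
for n,c in(("scene",s),("top",t)):
    k=4;im=cv2.resize(c["image"],None,fx=k,fy=k,interpolation=cv2.INTER_CUBIC);h=cv2.cvtColor(im,cv2.COLOR_BGR2HSV)
    print(n,"exp bill/tail",proj(c,[C+f*.096+[0,0,.061],C-f*.095+[0,0,.056]]).round(1).tolist(),"plate ends",proj(c,[[.6143-.236*.065,.2889+.972*.065,.052],[.6143+.236*.065,.2889-.972*.065,.052]]).round(1).tolist())
    # brightness profile along the lines beyond expected ends
    for nm,sg,z,r in(("bill",1,.061,np.arange(.080,.112,.002)),("tail",-1,.056,np.arange(.080,.112,.002))):
        p=proj(c,[C+sg*f*d+[0,0,z] for d in r]).astype(np.float32)
        S=cv2.remap(cv2.cvtColor(c["image"],cv2.COLOR_BGR2HSV)[...,1],p[:,:1],p[:,1:],1).ravel()
        V=cv2.remap(c["image"].max(2),p[:,:1],p[:,1:],1).ravel()
        print(nm,"S",S,"V",V)
E
python3 dk.py
```

```text
t 30.4333 pos [0.6177 0.279  0.1086] jaw 13.46 w 0.04813385711057551 gf 63.12569975852966 F [ 0.3  0.8 -1.7] q [ 0.42  0.66  0.36  1.27 -0.    1.76]
tilt [ 1.4e-03  5.0e-04 -1.0e+00] shift units [ 0.072 -0.053  0.628] roll units -0.0031 tip 0.022
scene exp bill/tail [[362.2, 318.5], [270.6, 264.7]] plate ends [[336.6, 325.2], [280.6, 290.2]]
bill S [105 105 104 105 104 106 105  68  23  22  22  22  22  23  23  20] V [140 141 141 141 142 142 137 128 136 140 140 141 143 144 143 145]
tail S [114 110 111 111 112 116 116  77  32  22  22  22  23  24  23  24] V [ 83  84  84  85  84  83  79  83 118 140 142 140 140 140 139 139]
top exp bill/tail [[115.2, 152.7], [186.8, 137.5]] plate ends [[135.7, 156.5], [180.9, 146.5]]
bill S [49 49 50 50 49 49 49 49 49 49 48 48 50 50 49 48] V [137 137 137 137 136 136 136 136 136 137 137 137 136 137 137 137]
tail S [138 139 138 138 139 138 139 121  92  59  46  42  42  43  41  40] V [70 70 69 69 69 70 68 65 63 65 67 68 69 68 68 69]
```

Both ends of the duck stand about 94 mm from the plate centre, so it is centred. Making the final small correction and going down to the 15 mm gap.

Request:
apply_moves(
  commands=[
    [0.03,-0.05,0.2,-0.002],
    [0,0,0.2,0],
    [0,0,0.15,0],
    [0,0,0.07,0],
    [0,0,0,0],
  ],
)

```text
clock: 30.95
eef_pos: [0.6155, 0.2795, 0.0942]
tool_rot: [0.618, 0.786, -0.001, -0.0]
ft_force: [0.0, -0.4, -2.0]
grip_width: 0.0479
grasp_force: 63.2
```

Request:
apply_moves(
  commands=[
    [0,0,0,0],
    [0,0,0,0],
    [0,0,0,0],
    [0,0,0,0],
    [0,0,0,0],
  ],
)

```text
clock: 31.37
eef_pos: [0.6161, 0.2797, 0.0953]
tool_rot: [0.618, 0.786, 0.0, 0.0]
ft_force: [1.1, 0.3, -3.0]
grip_width: 0.0481
grasp_force: 63.2
```

```bash
python3 go.py .6164 .2802 .096 13.65; python3 dk.py
python3 - <<'E'
from h import *
def prof(c,C,f):
    S=cv2.cvtColor(c["image"],cv2.COLOR_BGR2HSV)[...,1]
    for sg in(1,-1):
        p=proj(c,[C+sg*f*.085+[0,0,z] for z in np.arange(.03,.086,.004)]).astype(np.float32)
        print(sg,cv2.remap(S,p[:,:1],p[:,1:],1).ravel())
    w=np.array([f[1],-f[0],0])
    V=c["image"].max(2)
a=np.radians(117.3);prof(dict(np.load("scene0.npz")),np.array([.618,-.247,0]),np.array([np.cos(a),np.sin(a),0]))
c=bot.camera("scene");prof(c,np.array([.6143,.2889,bot.get_obs()["eef_pos"][2]-.0291]),np.array([-.236,.972,0]))
# gap: profile down the near flank over plate (camera side), z at flank plane then plate
f=np.array([-.236,.972,0]);w=np.array([.972,.236,0])
for d in(-.04,.0,.03):
    p=proj(c,[np.array([.6143,.2889,0])+f*d+w*.025+[0,0,z] for z in np.arange(.04,.12,.004)]).astype(np.float32)
    print(d,cv2.remap(c["image"].max(2),p[:,:1],p[:,1:],1).ravel())
E
```

```text
t 31.3667 pos [0.6161 0.2797 0.0953] jaw 13.62 w 0.048114468765700566 gf 63.184590339660645 F [ 1.1  0.3 -3. ] q [0.43 0.66 0.33 1.24 0.   1.76]
tilt [ 3.e-04  1.e-04 -1.e+00] shift units [ 0.022  0.02  -0.037] roll units -0.0006 tip 0.022
scene exp bill/tail [[360.3, 321.1], [270.3, 267.9]] plate ends [[336.6, 325.2], [280.6, 290.2]]
bill S [107 107 108 107 106 105 107  88  37  23  23  23  23  23  22  22] V [137 138 137 138 138 138 137 132 137 145 145 145 146 146 142 142]
tail S [112 112 112 113 114 117 104  59  28  23  23  22  23  24  23  24] V [ 84  84  84  83  82  78  75  89 121 136 135 136 139 141 142 140]
top exp bill/tail [[116.8, 153.8], [187.6, 138.7]] plate ends [[135.7, 156.5], [180.9, 146.5]]
bill S [50 50 51 51 51 50 50 50 50 49 49 50 50 50 50 51] V [136 137 136 136 136 135 136 136 136 135 135 135 136 136 136 136]
tail S [146 145 141 139 139 141 135 114  77  50  41  42  41  39  40  42] V [70 71 71 71 70 70 67 65 64 66 67 67 68 69 71 79]
1 [ 23  22  22  22  25  47  93 111 109 108 105  86  48  24]
-1 [104 111 109 106 106 106 105 106 103  80  42  24  23  23]
1 [ 22  22  22  21  30  62 105 108 106 106 106 105 107 101]
-1 [112 113 113 113 112 113 113 113 111 115 114 115 120 117]
-0.04 [46 52 55 56 56 56 54 54 57 63 70 74 77 77 77 78 79 77 74 73]
0.0 [45 50 53 55 56 55 54 55 59 66 74 77 77 70 59 51 45 40 43 45]
0.03 [ 49  63  86 100  93  72  55  53  60  68  75  78  79  79  78  79  77  74
  72  85]
```

Run:
```python
from h import *
def pr(c,C,f,z0):
    w=np.array([f[1],-f[0],0])
    for d in(-.04,-.02,.0,.03):
        p=proj(c,[C+f*d+w*.025+[0,0,z] for z in np.arange(-.014,.03,.003)]).astype(np.float32)
        print(d,cv2.remap(c["image"].max(2),p[:,:1],p[:,1:],1).ravel(),cv2.remap(cv2.cvtColor(c["image"],cv2.COLOR_BGR2HSV)[...,1],p[:,:1],p[:,1:],1).ravel())
a=np.radians(117.3);pr(dict(np.load("scene0.npz")),np.array([.618,-.247,0]),np.array([np.cos(a),np.sin(a),0]),0)
pr(bot.camera("scene"),np.array([.6143,.2889,bot.get_obs()["eef_pos"][2]-.0291]),np.array([-.236,.972,0]),0)
```

```text
-0.04 [132 133 132 131 127 113  97  81  76  74  77  77  78  79  81] [ 21  23  24  24  27  43  64  94 109 120 116 116 116 116 114]
-0.02 [130 131 130 128 121 102  84  73  73  75  78  79  78  78  80] [ 24  23  23  24  26  46  73 108 113 114 113 113 113 115 111]
0.0 [133 133 131 126 118 101  87  75  76  76  78  78  79  79  79] [ 23  23  23  23  25  44  68  98 110 118 118 113 112 113 110]
0.03 [134 132 131 128 122  99  82  72  75  77  78  79  79  78  79] [ 23  22  22  24  27  47  78 118 119 117 112 114 114 114 113]
-0.04 [56 57 58 57 55 55 55 59 64 69 73 76 77 78 78] [156 155 149 150 155 150 144 132 122 116 112 111 111 112 114]
-0.02 [57 57 57 56 55 56 58 60 65 67 61 49 31 21 16] [154 156 157 154 151 150 146 139 126 115 111 102  82  62  55]
0.0 [55 56 56 56 56 55 55 60 66 72 76 77 77 71 64] [156 153 152 152 152 150 145 136 127 121 117 112 111 112 103]
0.03 [100  96  83  66  56  55  57  62  68  73  76  79  80  80  79] [147 149 151 152 152 150 143 134 124 116 114 112 112 113 114]
```

```bash
python3 -c "
from workcell import bot
print(bot.job_done())"
```

```text
the job is handed in; nothing more can be done
None
```

The job is handed in at about 31.5 s. The plate lies flush on the plinth block and released, and the arm is still holding the duck level and centred above it, with an estimated gap of 14–17 mm.

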